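# Take the unknown-hand cap off the label roll spindle

### The job

I want to change the label roll: unscrew the round cap from the roll spindle and hold it up for me, about ten centimetres straight above where it sat. Nobody knows whether it loosens clockwise or counter-clockwise, so try both ways; about a quarter turn the right way frees it. Leave the roll on its spindle and the things around it where they are, and finish while still holding the cap up in the gripper, level and still.

Things in the scene. Friction and masses are not known exactly. Their poses are not given: they have to be found in the camera images.
- cap: Grey spindle cap: round ribbed knob (38 mm across, 34 mm tall) on a round flange (92 mm across, 6 mm thick). Origin: the knob's middle, on its axis, 17 mm below the knob's flat top and above the flange's top; seated, 73 mm above the bench. z up; x along the raised bar on the knob's top. About 0.15 kg. Seated and locked at the start (lifts only 2 mm).
- cap_foot (a point): Underside of the cap's hidden plug (36 mm across, two lugs at its foot), 43 mm below the cap's origin. Turned the wrong way, the cap stops dead within 0.3 rad and a gripper that goes on slips round the knob. Turned the right way by 1.1 to 2.1 rad (best 1.5) it is free; it leaves the socket after 20 mm of lift. The right way varies and cannot be seen.
- hub: The spindle, fixed to the bench: a dark round foot plate (140 mm across, 8 mm thick) with an aluminium drum (73 mm across) up to 48 mm above the bench. The origin is on the drum's axis at the bench top, z up; the cap sits on the same axis with its x along the spindle's x at the start.
- roll: Roll of white paper labels, 112 mm across, 77 mm bore, 38 mm tall, lying flat on the foot plate round the drum; the origin is at the centre of its underside, 8 mm above the bench. Stays there.
- parts_case_mid (a point): Bystander: flat blue organiser case, 121x169x37 mm, lying to the left of the spindle; the point is its centre. Leave alone.
- stapler_mid (a point): Bystander: stapler, 32x142x54 mm, to the right of the spindle; the point is its centre. Leave alone.
- tape_measure_mid (a point): Bystander: tape measure, 35x66x64 mm, standing behind and to the right of the spindle; the point is its centre. Leave alone.
There are look-alikes about, which are no part of the job. Leave any orange or purple look-alike of the cap alone.

How it is judged:
By the outcome, as a careful person would: the job done as asked, in the order asked, and still so for the second after the job is handed in, while the arm keeps its last pose, push and grip.
It also fails if it takes over 40 s, if anything falls off the work surface, if the arm or the gripper's body presses on something with over 40 N, if the wrist force passes 120 N, or if a joint passes its speed limit or range.

### The arm

A 6-joint arm with a two-finger parallel gripper is mounted at the origin on a cart in front of the work surface, level with it; the furniture and walls round the work are solid. World frame = base frame: x ahead of the robot, y to its left, z up, the work surface at z = 0. Lengths are in m, angles in rad, forces in N, time in s.
With the tool pointing down it reaches from about 0.425 to 0.95 m from the base axis. Payload 3.5 kg.
Tool frame: the origin (TCP) lies between the finger pads; the fingertips stand 14 mm ahead of it and the grasp point (between the pads) lies 5 mm behind it; z points along the fingers, y is the line along which they close (so a half turn about z gives the same grasp; the last joint's range is limited). The gripper opens to 85 mm and grips with 20 to 120 N. Pads are 22 mm wide; open, the fingers measure 114 mm over their backs; the gripper's body (76 mm by 85 mm) begins 54 mm behind the grasp point. The pads swing forward as they close: fully open they stand 13 mm farther back than shut.
Start: joints at [-1.463, 0.286, 1.577, -0, 1.279, -0.15], TCP at [0.172, -0.653, 0.245] pointing down, gripper open.
Joint ranges: [-2.77, 2.77], [-0.9, 2.22], [0.21, 2.48], [-1.53, 4.67], [0.24, 2.81], [-2.84, 2.84]. Speed limits (rad/s): [2.79, 2.79, 3.14, 3.14, 3.14, 3.14].

### API

Orientations are given as a rotation vector (axis times angle).
In Python, from plant import goto, movel, move_joints, grip, dwell, inverse_kinematics, snapshot, IKError, close_job, get_time_s, get_q, get_joint_velocities, get_joint_efforts, get_tool_pos, get_orientation, get_ft_force, get_wrist_torque, get_grip_width, get_grasp_force gives the robot as it stands. Calls block until the motion is done:
- goto(position, orientation): joint-space move of the TCP to a pose.
- movel(position, rotation=None, velocity=0.15, contact_N=None): straight line of the TCP; rotation=None keeps the orientation; velocity is the mean speed in m/s. With contact_N (N) it stops when the force on the tool has changed by that much, and returns True; else False.
- move_joints(angles): joint-space move.
- grip(opening, force=None): finger opening in m; force is the grip in N (None keeps the last); returns when the fingers have stopped.
- dwell(seconds).
- inverse_kinematics(position, orientation): joint angles nearest the present ones, or None.
- snapshot(name): name is "scene" or "top"; returns a dict with "pixels" (400x640x3 uint8, red, green, blue), "fx", "fy", "cx", "cy" (pixels), "R" (3x3) and "t" (3): a world point X has camera coordinates R X + t. Camera axes: x right, y down, z forward; pixel columns grow to the right and rows downward; lengths in m; the calibration is good to about 2 mm. A picture is of the moment at which its call begins. There is no depth.
A pose or a line that the arm cannot do raises IKError and nothing moves.
- close_job(): hands the job in; it is judged then, once.
Readings, each from a call of its own:
- get_time_s(): time.
- get_q(): joint angles.
- get_joint_velocities(): joint speeds.
- get_joint_efforts(): joint torques, N m.
- get_tool_pos(): TCP position.
- get_orientation(): TCP orientation.
- get_ft_force(): force on the tool from outside, world axes, zero at the start.
- get_wrist_torque(): the same for the moment, N m.
- get_grip_width(): finger opening in m.
- get_grasp_force(): force on a finger pad.
Only numpy, scipy, OpenCV 4.12 (cv2) and the standard library are available. Lean on these libraries where they do the work, as an engineer would, in place of code of your own. Each camera call takes 0.05 s, during which the arm holds its last target. There are 200 camera calls.

## Working session

There is one attempt and no reset: what is moved stays moved. The work goes in short steps, each a Python script; the robot and the scene stay as the last script left them, time stands still between calls to the robot, and variables do not carry over. Pictures are saved under pics/ and viewed, at most 10 in all, crops included, and the job is handed in when it is done.

```bash
mkdir -p pics
python3 - <<'E'
from plant import *
import cv2,pickle
for n in("scene","top"):
    s=snapshot(n);pickle.dump(s,open(n+".pkl","wb"));cv2.imwrite(f"pics/{n}1.png",s["pixels"][...,::-1])
    print(n,s["fx"],s["cx"],s["cy"],s["R"],s["t"])
print(get_orientation(),get_time_s())
E
```

```text
scene 426.99851406464455 323.0049390342318 195.2340819798914 [[-8.19792666e-01 -5.72660248e-01  4.73983764e-04]
 [-2.97057277e-01  4.24544894e-01 -8.55288610e-01]
 [ 4.89588560e-01 -7.01300131e-01 -5.18151685e-01]] [0.52921416 0.18888431 0.93389346]
top 505.2335621193718 322.52994672461955 198.95280552220467 [[ 0.00298405 -0.99998877  0.00368112]
 [-0.98695311 -0.0035377  -0.16096906]
 [ 0.16098027 -0.00315275 -0.98695259]] [0.0797846  0.56569272 1.4434277 ]
[-3.11335495e+00 -4.03517885e-01 -8.59114942e-05] 0.1
```

View pics/scene1.png

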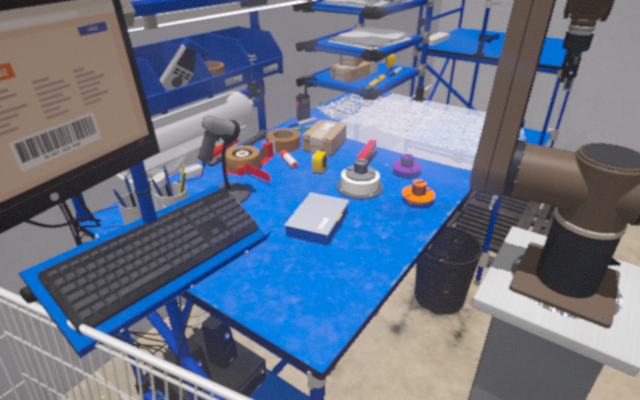

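View pics/top1.png

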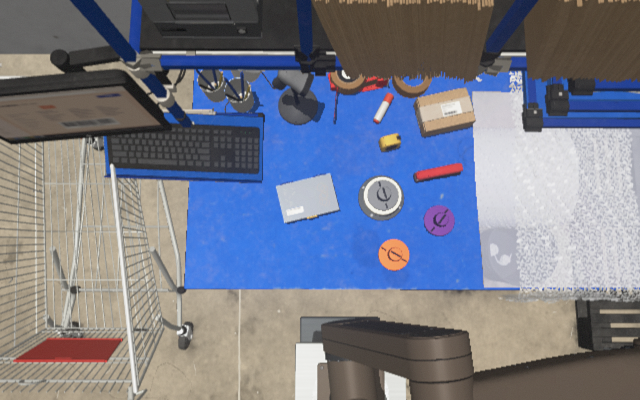

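The cap candidates in the top view are grey on the white roll at (381,196), orange at (394,254) and purple at (439,220). I choose the grey one, because it sits on the roll. The bystanders are the case at (308,198), the stapler at (440,172) and the tape measure at (390,142). Next I'll crop and measure.

```bash
cat > h.py <<'E'
import numpy as np,cv2
def ray(s,u,v,z):
    R,t=np.array(s["R"]),np.array(s["t"]);c=-R.T@t
    d=R.T@np.array([(u-s["cx"])/s["fx"],(v-s["cy"])/s["fy"],1]);return c+d*(z-c[2])/d[2]
def proj(s,X):
    p=np.array(s["R"])@X+s["t"];return s["fx"]*p[0]/p[2]+s["cx"],s["fy"]*p[1]/p[2]+s["cy"]
def white(s,box):
    x0,y0,x1,y1=box;m=np.zeros(s["pixels"].shape[:2],np.uint8)
    h=cv2.cvtColor(s["pixels"],cv2.COLOR_RGB2HSV);w=((h[...,2]>165)&(h[...,1]<60)).astype(np.uint8)
    m[y0:y1,x0:x1]=w[y0:y1,x0:x1]
    c=max(cv2.findContours(m,cv2.RETR_EXTERNAL,cv2.CHAIN_APPROX_NONE)[0],key=cv2.contourArea);return m,c
E
python3 - <<'E'
from h import *;import pickle
s=pickle.load(open("top.pkl","rb"));m,c=white(s,(350,165,415,230))
e=cv2.fitEllipse(cv2.convexHull(c));print("white ellipse",e,"at z=.046:",ray(s,*e[0],.046),"diam",e[1][0]/s["fx"]*1.32)
X=ray(s,*e[0],.046)
k=cv2.resize(s["pixels"][166:226,346:416,::-1],None,fx=8,fy=8,interpolation=cv2.INTER_CUBIC)
for z,col in((.056,(0,0,255)),(.09,(0,255,0))):
    r=.046 if z<.06 else .019
    P=np.array([proj(s,np.array([X[0]+r*np.cos(a),X[1]+r*np.sin(a),z])) for a in np.linspace(0,6.28,40)])
    cv2.polylines(k,[np.int32((P-[346,166]+.5)*8)],True,col,1)
s2=pickle.load(open("scene.pkl","rb"))
k2=cv2.resize(s2["pixels"][150:205,330:390,::-1],None,fx=4,fy=4,interpolation=cv2.INTER_CUBIC)
for z,r in((.056,.046),(.09,.019)):
    P=np.array([proj(s2,np.array([X[0]+r*np.cos(a),X[1]+r*np.sin(a),z])) for a in np.linspace(0,6.28,40)])
    cv2.polylines(k2,[np.int32((P-[330,150]+.5)*4)],True,(0,0,255),1)
k=np.hstack([k,cv2.copyMakeBorder(k2,0,480-k2.shape[0],0,0,cv2.BORDER_CONSTANT)])
cv2.imwrite("pics/crop1.png",k);print(k.shape)
E
```

```text
white ellipse ((382.15618896484375, 195.19639587402344), (37.59990692138672, 37.953983306884766), 139.04373168945312) at z=.046: [ 0.57724044 -0.09431769  0.046     ] diam 0.09823551097443506
(480, 800, 3)
```

View pics/crop1.png

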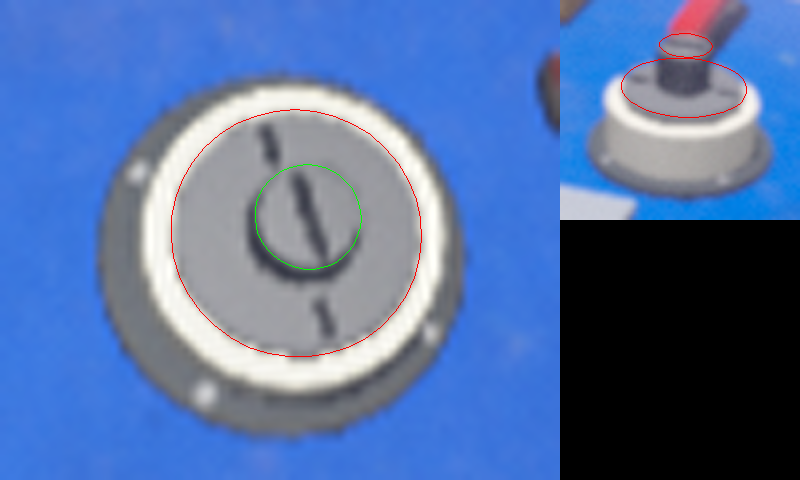

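The crop shows the grey ribbed knob with its dark bar on a grey flange inside the white ring. The projected flange and knob circles for (0.577, -0.094) fit it in the top view, and to about 1 px in the scene view, so the choice holds. Now I'll approach and grasp.

```bash
cat >> h.py <<'E'
from scipy.spatial.transform import Rotation as Ro
def down(yaw): return (Ro.from_euler("z",yaw)*Ro.from_euler("x",np.pi)).as_rotvec()
E
python3 - <<'E'
from h import *;from plant import *;import pickle
x,y=.577,-.0943
ys=np.arange(-3.1,3.15,.1);b=[]
for a in ys:
    q=inverse_kinematics([x,y,.2],down(a))
    if q is not None:b.append((abs(q[5]),a,q))
b=min(b,key=lambda v:v[0]);print(b)
o=down(b[1])
grip(.085,60)
goto([x,y,.2],o);print(get_time_s(),get_tool_pos())
print(movel([x,y,.074],velocity=.08,contact_N=6),get_tool_pos(),get_ft_force())
grip(.0,60);print(get_grip_width(),get_grasp_force(),get_ft_force(),get_wrist_torque(),get_time_s())
s=snapshot("scene");cv2.imwrite("pics/grasp.png",cv2.resize(s["pixels"][90:240,260:460,::-1],None,fx=4,fy=4))
E
```

```text
(np.float64(0.03534819536512401), np.float64(1.2000000000000042), array([-3.35448131e-01,  1.30575940e-01,  1.84467906e+00, -4.44089210e-16,
        1.16633765e+00,  3.53481954e-02]))
2.7667 [ 0.57703882 -0.09521966  0.20011396]
False [ 0.57740396 -0.09444701  0.07462514] [ 0.27977097  0.5784939  -0.73500611]
0.03612775183395817 60.30542492866516 [-0.04020428 -0.73311574  1.24462254] [-0.01248262  0.00184553  0.02399884] 4.9917
```

View pics/grasp.png

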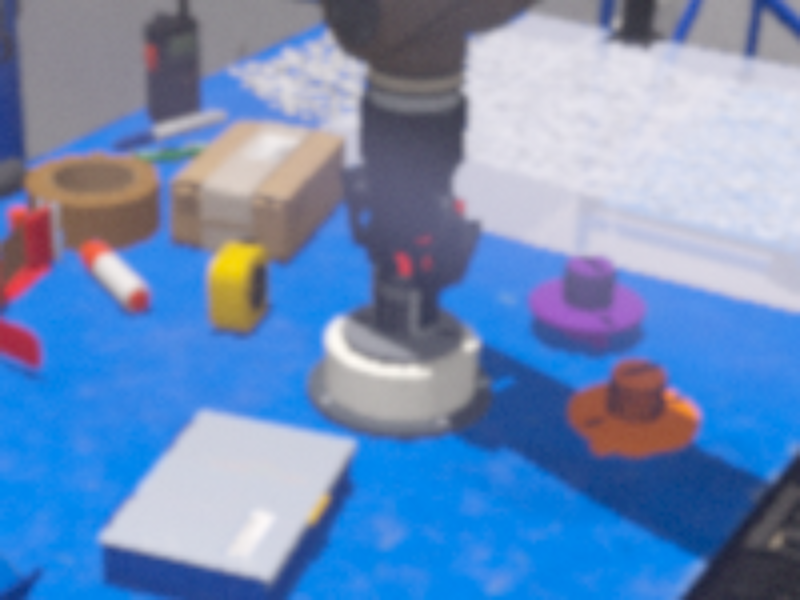

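The fingers close on the knob at about (408,300), above the white roll, and nothing else is disturbed. The measured width of 36 mm is consistent with the knob. Now I'll turn it in small steps and watch the torque.

Run:
```python
from plant import *;import numpy as np
q0=np.array(get_q());f=lambda a:np.round(a,2)
def turn(d):
    q=q0.copy();q[5]+=d;move_joints(q)
    T=get_wrist_torque();print(round(d,2),"Tz",f(T[2]),"q6",f(get_q()[5]-q0[5]),"F",f(get_ft_force()),"w",round(get_grip_width(),4),"t",f(get_time_s()),flush=True);return T[2]
for d in(.1,.2,.3,.4,.5):
    if abs(turn(d))>.9:break
```

```text
0.1 Tz -0.07 q6 0.1 F [-0.25  0.5   2.5 ] w 0.0367 t 5.29
0.2 Tz 0.0 q6 0.2 F [1.58 5.66 2.92] w 0.0361 t 5.54
0.3 Tz 0.66 q6 0.3 F [-0.93  6.63  3.74] w 0.0362 t 5.79
0.4 Tz 0.47 q6 0.4 F [-5.44  2.35  6.55] w 0.0362 t 6.04
0.5 Tz 0.7 q6 0.49 F [-9.2   0.79  9.69] w 0.037 t 6.29
```

The torque rises from about 0.25 rad and then sits at 0.5–0.7 N m, which looks like a stop with the gripper slipping. I'll try the other way.

Run:
```python
from plant import *;import numpy as np
qn=np.array(get_q());q0=qn.copy();q0[5]-=.49;f=lambda a:np.round(a,2)
def turn(d):
    q=q0.copy();q[5]+=d;move_joints(q)
    T=get_wrist_torque();print(round(d,2),"Tz",f(T[2]),"F",f(get_ft_force()),"w",round(get_grip_width(),4),"t",f(get_time_s()),flush=True);return T[2]
for d in(.25,0,-.2,-.35,-.5,-.65):turn(d)
```

```text
0.25 Tz 0.14 F [ 1.28 -4.41 -0.96] w 0.0365 t 6.63
0 Tz 0.04 F [ 2.91 -6.17 -1.93] w 0.0365 t 6.98
-0.2 Tz 0.06 F [ 3.41 -6.65 -1.86] w 0.0363 t 7.29
-0.35 Tz 0.12 F [ 4.32 -5.7  -2.51] w 0.0363 t 7.56
-0.5 Tz 0.07 F [ 4.94 -6.72 -3.1 ] w 0.0363 t 7.82
-0.65 Tz 0.1 F [ 6.75 -6.49 -1.49] w 0.0365 t 8.09
```

It turns freely this way with almost no torque. I'll finish the turn, with an allowance for the slip, then test-lift with a force guard.

Run:
```python
from plant import *;import numpy as np,cv2
f=lambda a:np.round(a,3)
q=np.array(get_q());a=q[5]
for d in(-.3,-.65):
    p=q.copy();p[5]=a+d;move_joints(p);print("Tz",f(get_wrist_torque()[2]),"F",f(get_ft_force()),f(get_time_s()))
p0=np.array(get_tool_pos());print(f(p0))
r=movel(p0+[0,0,.006],velocity=.02,contact_N=15);print(r,f(get_tool_pos()),f(get_ft_force()),f(get_wrist_torque()),get_grip_width())
if not r:
    r=movel(p0+[0,0,.03],velocity=.04,contact_N=15);print(r,f(get_tool_pos()),f(get_ft_force()),get_grip_width(),get_time_s())
s=snapshot("scene");cv2.imwrite("pics/lift1.png",cv2.resize(s["pixels"][90:240,260:460,::-1],None,fx=4,fy=4))
```

```text
Tz 0.047 F [ 3.857 -3.243 -1.015] 8.483
Tz -0.042 F [ 4.62  -2.559 -0.228] 8.908
[ 0.579 -0.096  0.076]
False [ 0.579 -0.096  0.082] [ 3.881 -1.685 -2.825] [-0.439 -0.805 -0.052] 0.036282248842462755
False [ 0.578 -0.096  0.106] [-0.484  0.018 -1.495] 0.03647974577913572 10.1417
```

View pics/lift1.png

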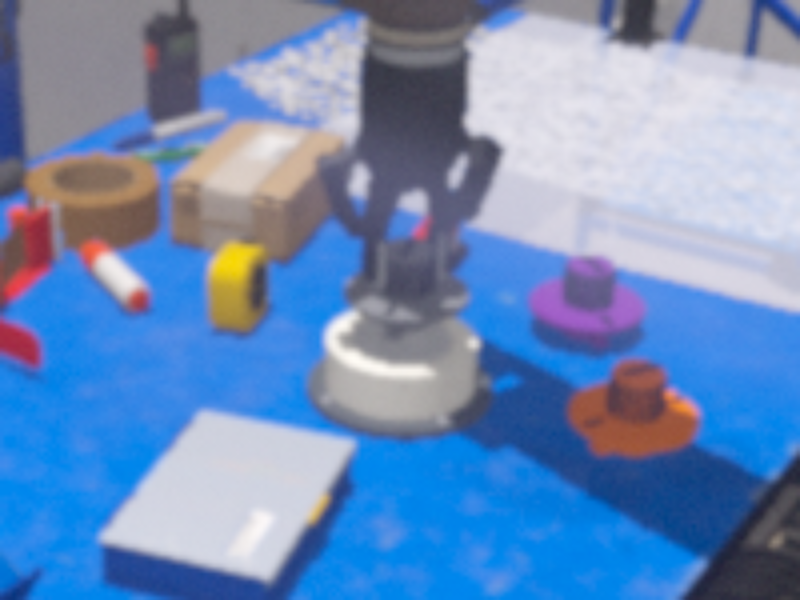

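The cap is out of its socket, with the flange at about (408,297), and the roll has stayed in place. Now I'll raise it to 10 cm.

Run:
```python
from h import *;from plant import *;import pickle
p=np.array(get_tool_pos());movel([p[0]+.0005,p[1],.1755],velocity=.08);dwell(.5)
print(np.round(get_tool_pos(),4),np.round(get_ft_force(),2),np.round(get_wrist_torque(),2),get_grip_width(),get_grasp_force(),get_time_s())
o=Ro.from_rotvec(get_orientation()).as_matrix();print("tool z",np.round(o[:,2],4))
ims=[]
for n,(x0,y0,x1,y1) in(("scene",(320,110,400,210)),("top",(340,150,420,250))):
    s=snapshot(n);k=s["pixels"][y0:y1,x0:x1,::-1]
    k=cv2.resize(k,None,fx=5,fy=5,interpolation=cv2.INTER_CUBIC)
    r=.046;P=np.array([proj(s,np.array([.578+r*np.cos(a),-.095+r*np.sin(a),.156])) for a in np.linspace(0,6.28,40)])
    cv2.polylines(k,[np.int32((P-[x0,y0]+.5)*5)],True,(0,0,255),1);ims.append(k)
cv2.imwrite("pics/held.png",np.hstack(ims))
```

```text
[ 0.5787 -0.0961  0.1754] [-0.    1.14 -1.52] [-0.03 -0.02  0.02] 0.03665201497011565 60.57830214500427 11.7083
tool z [-7.0e-04 -5.5e-03 -1.0e+00]
```

View pics/held.png

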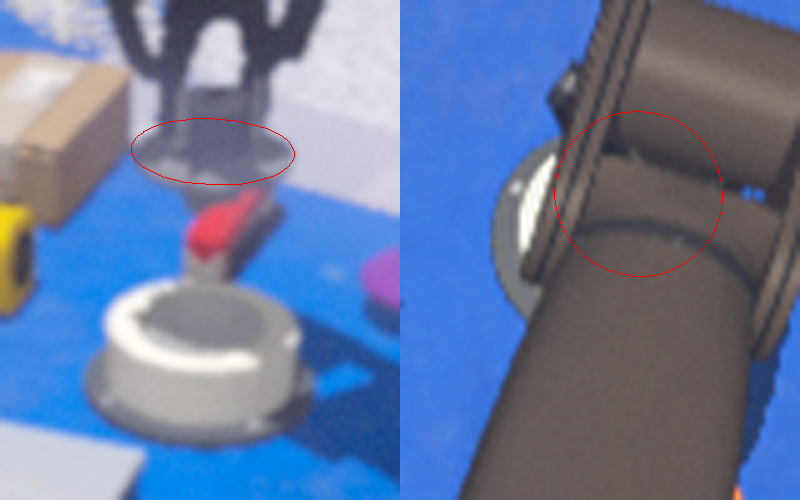

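The cap is held level in the gripper, with its flange at about (213,155) matching the projected height to about 1 px. The roll and the bystanders are in place, so I'm handing in.

```bash
python3 -c "
from plant import *
print(max(abs(v) for v in get_joint_velocities()));print(close_job())"
```

```text
0.0016206383459659015
the job is handed in; nothing more can be done
None
```

The cap came loose counter-clockwise (seen from above) and is held level and still about 10 cm above its seat; the roll looked in place in the last picture, nothing around it was seen to move, and I handed the job in about 12 s into the 40 s limit.

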